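# Take a specimen picture with a two-stage capture key

## Task

Take a picture of the specimen: swing the black light shield fully shut on the white imaging box, then press the large rectangular capture key of the console down to its first click, hold it there for about a second while the camera focuses, then press it fully home, where it latches, and let go. Never take the picture with the shield open, do not press the round key, and leave the things around undisturbed.

Things in the scene. Friction and masses are not known exactly. Their poses are not given: they have to be found in the camera images.
- imager: White imaging box, 230 deep (own x) x 220 wide (own y) x 100 mm high, fixed to the table, an open specimen dish inside; stands left or right of the console. Origin: centre of its underside, on the table. Own -x is its front, roughly towards the robot; a round camera barrel sticks out 40 mm at its back. Its yaw varies
- shield (a joint): Angle of the light shield, the imaging box's flat black lid (222 x 214 x 6 mm, about 0.3 kg): 0 = shut on the rim, positive = swung up, at most 1.4 rad. Starts part open. The hinge is stiff: it stays where it is left; about 2 to 7 N at the tab or at shield_push swings it
- shield_hinge (a point): Middle of the shield's hinge line, at the level of its upper face; the hinge runs along the box's y at the back edge of the box. The axes of all shield points turn with the shield: own z is the outward normal of its upper face, own -x runs from the hinge to the free edge
- shield_push (a point): Point on the middle line of the shield's upper face, 190 mm from the hinge; the upper face is flat and bare here and can be pushed
- shield_tab (a point): Middle of the upper face of the flat finger tab (80 mm wide, 6 mm thick) that sticks 28 mm out of the middle of the shield's free edge; 240 mm from the hinge; the tab ends 255 mm from the hinge. With the shield shut it is 106 mm above the table and juts beyond the box's front
- console: Grey camera console, 220 deep x 210 wide mm, fixed to the table. Origin: centre of its underside. Own -x is its front, roughly towards the robot; its key panel slopes up away from the front at 34 degrees. Its yaw varies
- visor_edge (a point): Middle of the lower front edge of the clear, level splash visor (6 mm thick, 210 mm wide, on four thin posts) that covers the console's keys. It is 58 mm above and 12 mm nearer the console's front than the middle of the capture key's top, so the key can be pressed only with the tool leaning, coming down and away from the console's front
- key_top (a point): Centre of the upper face of the capture key, the large rectangular black key (72 mm wide along the console's y, 36 mm along the slope, standing 22 mm out of the panel). Own z is the outward normal of the key, 34 degrees from vertical, leaning to the console's front; own y is the console's y. It moves with the key; the key goes down along own -z
- key (a joint): First stage of the capture key: 0 = up, 0.008 m = at the first click. A soft spring, 1.2 N to start and 3.5 N at the click. This stage springs back when let go
- key_stem (a joint): Second stage of the capture key: 0 until the first click is reached and the push exceeds about 9 N, which then drives it to 0.006 m (fully home, 14 mm below the rest position in all; a firm stop). It does not spring back: it stays as far down as it was pushed, until the exposure is over. Between 3.5 and 9 N the key rests firmly at the first click
- round_key (a joint): The other key of the console, round, 28 mm across, black, 90 mm to the console's -y side of the capture key; travel 0 (up) to 0.006 m (down). Not to be pressed
- objective: Brass microscope objective standing on the table, 34 mm across, 55 mm tall; loose, a bystander. Origin: centre of its underside
- slide_box: Grey plastic slide box, 85 x 100 x 32 mm; loose, a bystander. Origin: centre of its underside
- cleaner: White bottle, 60 mm across, 120 mm tall; loose, a bystander. Origin: centre of its underside
- cap_tin: Flat aluminium tin, 70 mm across, 30 mm tall; loose, a bystander. Origin: centre of its underside

How it is judged:
By the outcome, as a careful person would: the job done as asked, in the order asked, and still so for the second after the job is handed in, with the robot touching nothing.
It also fails if it takes over 51 s, if anything falls off the work surface, if the arm or the gripper's body presses on something with over 40 N, if the wrist force passes 120 N, or if a joint passes its speed limit or range.

## Robot

A 7-joint arm with a two-finger parallel gripper is mounted at the origin on the work surface. World frame = base frame: x ahead of the robot, y to its left, z up, the work surface at z = 0. Lengths are in m, angles in rad, forces in N, time in s.
With the tool pointing down it reaches from about 0.425 to 0.875 m from the base axis. Payload 4.7 kg.
Tool frame: the origin (TCP) lies on the centre line of the jaws, within the pads' length; the fingertips stand 22 mm ahead of it and the grasp point (between the pads) lies 3 mm ahead of it (ctrl.tcp_to_tips is the z of the fingertips in the tool frame, in m); z points along the fingers, y is the direction in which the jaws open and shut (so a half turn about z gives the same grasp; the last joint's range is limited). The gripper opens to 87 mm and grips with 3 to 60 N. Pads are 19 mm wide; open, the fingers measure 117 mm over their backs; the gripper's body (75 mm by 190 mm) begins 51 mm behind the grasp point.
Start: joints at [-1.321, 0.321, -0.07, 1.45, 0.023, 1.371, -0.057], TCP at [0.152, 0.632, 0.245] pointing down, gripper open.
Joint ranges: [-2.86, 2.86], [-0.3, 2.09], [-1.38, 1.24], [0.06, 2.45], [-1.56, 4.7], [0.09, 2.05], [-2.69, 2.69]. Speed limits (rad/s): [2.57, 2.57, 3.14, 3.14, 3.14, 3.14, 3.14].

## Interface

Orientations are given as a rotation vector (axis times angle).
In Python, from bench import ctrl, cams gives the robot as it stands.
- The arm moves only by the tool move_arm, never from a script. Its argument "deltas" is a list of rows, each an object with "linear": the shift along the tool's x, y, z as a fraction of full scale, a list of three; "turn": the turn, a rotation vector about the tool's x, y, z as a fraction of full scale, a list of three; "claw": the closure, from 0 (fully open) to 1 (shut). In form: [{"linear": [tx, ty, tz], "turn": [wx, wy, wz], "claw": claw}, ...]. A call has 1 to 20 rows; each row shifts and turns the commanded pose from where the row before left it, along the tool's axes as they then stand; what a row does not reach is not made up. Full scale, the value 1, is 0.03 m for a shift and 4 degrees for a turn. A row lasts 1/12 s, in which the tool goes at most 41.7 mm and 7.16 degrees, less where a joint would pass 70% of its speed; a pose out of reach is approached as far as the arm can. A call with a number of a shift or a turn outside -1 to 1 is refused whole. A call with a gripper value outside its range is refused whole. The fingers move at their own pace and stop on an object; "grip_force" is the grip in N (left out, the last holds). Time passes only in rows, so rows that do not move let the fingers close. It gives the time, the measured TCP pose, the force and the opening at its end, in the units of the state.
- ctrl.get_state(): the state, without advancing time (a new reading comes with each control period).
- cams.get_image(name): name is "scene" or "top"; returns a dict with "image" (480x640x3 uint8, red, green, blue), "K" (3x3 intrinsics, pixels), "world_from_camera" (4x4, takes a point from camera to world coordinates). Camera axes: x right, y down, z forward; pixel columns grow to the right and rows downward; lengths in m; the calibration is good to about 2 mm. A picture is of the moment at which its call begins. There is no depth.
- ctrl.close_job(): hands the job in, once; it reports no verdict.
The state is a dict: "time": time; "joint_positions": joint angles; "qd": joint speeds; "joint_torque": joint torques, N m; "position": TCP position; "tool_rot": TCP orientation; "ft_force": force on the tool from outside, world axes, zero at the start; "torque": the same for the moment, N m; "grip_width": opening from 0.0 (shut) to 1.0 (fully open).
Only numpy, scipy, OpenCV 4.12 (cv2) and the standard library are available. Lean on these libraries where they do the work, as an engineer would, in place of code of your own. Each camera call takes 0.05 s, during which the arm holds its last target. There are 200 camera calls.

## Working session

There is one attempt and no reset: what is moved stays moved. The work goes in short steps, Python scripts to look and compute and a tool call to move; the robot and the scene stay as the last step left them, time stands still between calls to the robot, and variables do not carry over. Pictures are saved under pics/ and viewed, about 8 in all and at most 12, crops included, and the job is handed in when it is done.

Besides the shell and the picture viewer there is one more tool, called after "Call:" as name([rows], argument=value, ...), one row to a line, values as JSON. move_arm: Moves the arm, as the interface text tells. Shift numbers are shares of 0.03 m and turn numbers shares of 4 degrees, none past 1 either way. Its arguments: {"type":"object","properties":{"deltas":{"type":"array"},"grip_force":{"type":"number"}},"required":["deltas"]}

```bash
mkdir -p pics; ls; python3 - <<'E'
from bench import ctrl, cams
import cv2,numpy as np
np.set_printoptions(precision=4,suppress=True)
for n in("scene","top"):
    d=cams.get_image(n); cv2.imwrite(f"pics/{n}0.png",d["image"][:,:,::-1]); print(n,d["K"],d["world_from_camera"])
print(ctrl.get_state(),ctrl.tcp_to_tips)
E
```

```text
pics
scene [[471.8984   0.     317.1372]
 [  0.     471.8984 241.0543]
 [  0.       0.       1.    ]] [[-0.7984  0.3679 -0.4766  1.0722]
 [ 0.6019  0.5099 -0.6146  0.7073]
 [ 0.0169 -0.7776 -0.6286  0.8261]
 [ 0.      0.      0.      1.    ]]
top [[465.8411   0.     311.8066]
 [  0.     465.8411 243.1225]
 [  0.       0.       1.    ]] [[-0.0239 -0.9975  0.0659  0.4689]
 [-0.9993  0.022  -0.0296  0.0219]
 [ 0.0281 -0.0665 -0.9974  1.1645]
 [ 0.      0.      0.      1.    ]]
{'time': 0.1, 'joint_positions': array([-1.3209,  0.3217, -0.0701,  1.4516,  0.0226,  1.3708, -0.0569]), 'qd': array([ 0.    , -0.0013, -0.    , -0.0027,  0.0028, -0.0002,  0.    ]), 'joint_torque': array([  0.0003, -49.2577,  -0.4055, -31.3394,  -0.0641,   0.0397,
         0.0001]), 'position': array([0.1518, 0.6316, 0.2436]), 'tool_rot': array([-0.3694, -3.1197,  0.0027]), 'ft_force': array([ 0.4444,  0.2285, -0.0947]), 'torque': array([-0.0434, -0.0446,  0.0139]), 'grip_width': 1.0005683093430637} 0.022
```

View pics/scene0.png

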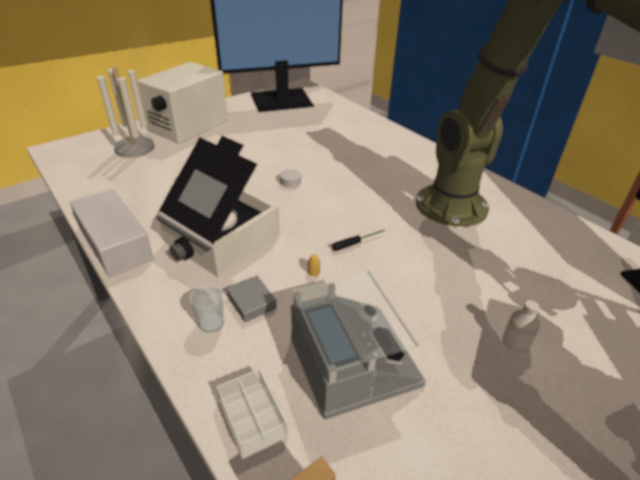

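View pics/top0.png

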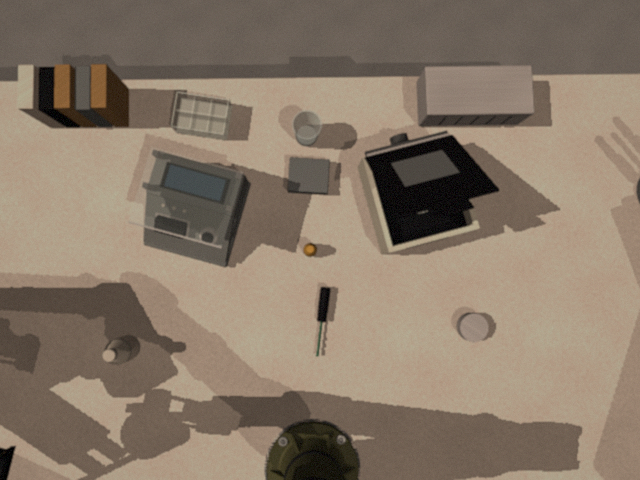

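The top view shows the imager at about (430,190), with its lid leaning up, and the console at (195,205). The capture key is near (170,226) and the round key near (208,237). I'll enlarge both to pick corners.

```bash
python3 - <<'E'
import cv2,numpy as np
t=cv2.imread("pics/top0.png"); s=cv2.imread("pics/scene0.png")
def c(i,x,y,w,h,f):
    r=cv2.resize(i[y:y+h,x:x+w],None,fx=f,fy=f,interpolation=cv2.INTER_CUBIC)
    r=np.clip(255*(r/255.)**0.6,0,255).astype(np.uint8)
    for k in range(0,w,20):
        cv2.putText(r,str(x+k),(k*f,8),0,.3,(0,0,255)); cv2.line(r,(k*f,0),(k*f,4),(0,0,255))
    for k in range(0,h,20): cv2.putText(r,str(y+k),(0,k*f+4),0,.3,(0,0,255))
    return r
a=np.hstack([c(t,130,140,133,150,3),c(t,360,120,133,150,3)])
b=np.hstack([c(s,280,270,133,150,3)[:, :], c(s,150,130,133,150,3)])
cv2.imwrite("pics/cropt.png",a); cv2.imwrite("pics/crops.png",b)
E
```

```text
(no output)
```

View pics/cropt.png

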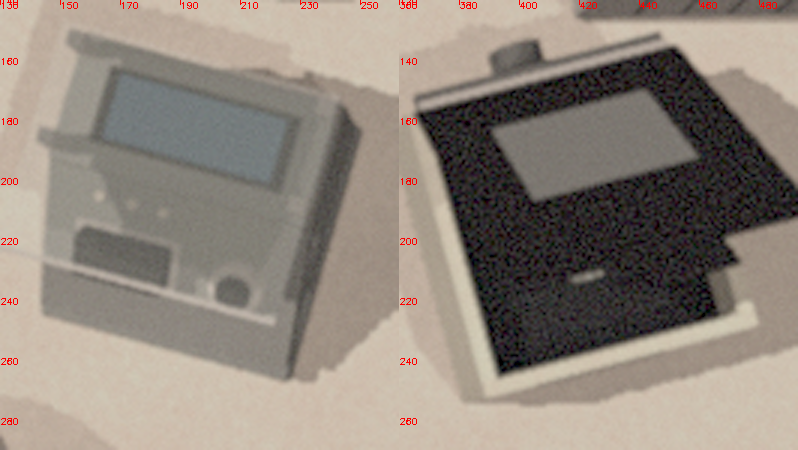

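View pics/crops.png

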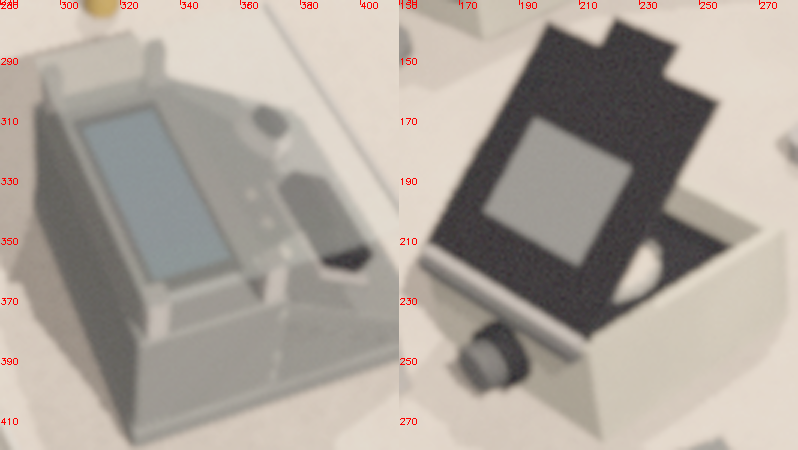

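The crops give the rim, hinge, tab and lid corners, the key quad and the visor's front edge, which is the light line in both views. I'll triangulate them now.

```bash
cat > geo.py <<'E'
import numpy as np
np.set_printoptions(precision=4,suppress=True)
T=(np.array([[465.8411,0,311.8066],[0,465.8411,243.1225],[0,0,1]]),np.array([[-0.0239,-0.9975,0.0659,0.4689],[-0.9993,0.022,-0.0296,0.0219],[0.0281,-0.0665,-0.9974,1.1645]]))
S=(np.array([[471.8984,0,317.1372],[0,471.8984,241.0543],[0,0,1]]),np.array([[-0.7984,0.3679,-0.4766,1.0722],[0.6019,0.5099,-0.6146,0.7073],[0.0169,-0.7776,-0.6286,0.8261]]))
def ray(c,p):
    d=c[1][:,:3]@np.linalg.solve(c[0],[*p,1]); return c[1][:,3],d/np.linalg.norm(d)
def plane(c,p,z):
    o,d=ray(c,p); return o+d*(z-o[2])/d[2]
def tri(pt,ps):
    o,d=ray(T,pt);q,e=ray(S,ps)
    a,b=np.linalg.lstsq(np.c_[d,-e],q-o,rcond=None)[0]; A=o+a*d;B=q+b*e
    return (A+B)/2,np.linalg.norm(A-B)
def proj(c,X):
    v=c[0]@(c[1][:,:3].T@(np.array(X)-c[1][:,3])); return v[:2]/v[2]
E
python3 - <<'E'
from geo import *
f=lambda *a:print(a[0],*a[1:])
F=plane(T,(389,252),.1);G=plane(T,(479,227),.1);A=plane(T,(366,157),.106);B=plane(T,(453,136),.106)
f("rim front L,R",F,G,np.linalg.norm(F-G),"hinge L,R",A,B,np.linalg.norm(A-B))
for v in (F-G,A-B,(A+B-F-G)):print(np.degrees(np.arctan2(v[1],v[0])))
A2=plane(S,(160,210.5),.106);B2=plane(S,(212.7,243),.106);print("scene hinge",A2,B2)
print("lid free corner R",tri((498,187),(199.7,138)))
for n,a,b in(("visR",(222,247),(368,272)),("visL",(128,221),(417,347)),
 ("key farL",(157,215),(280+320/3,270+255/3)),("key farR",(187,221),(280+278/3,270+185/3)),
 ("key nearL",(154,227),(280+372/3,270+248/3)),("key nearR",(186,236),(280+328/3,270+178/3)),
 ("round",(130+232/3,140+285/3),(280+270/3,270+122/3))):print(n,*tri(a,b))
print("console front bottom-ish",plane(T,(144,244),.02),plane(T,(226,267),.02))
E
```

```text
rim front L,R [ 0.5149 -0.1867  0.1   ] [ 0.5682 -0.3985  0.1   ] 0.21842290693893404 hinge L,R [ 0.7358 -0.1397  0.106 ] [ 0.7821 -0.3451  0.106 ] 0.2105055900286043
104.1191611209177
102.7047988279255
13.001349603200957
scene hinge [ 0.7829 -0.3386  0.106 ] [ 0.7341 -0.1376  0.106 ]
lid free corner R (array([ 0.6309, -0.3781,  0.254 ]), np.float64(0.005470373082100007))
visR [0.5316 0.1882 0.1451] 0.0012780464181353264
visL [0.5933 0.3903 0.1459] 0.00015394660072749853
key farL [0.6137 0.3437 0.0895] 0.002934899828222018
key farR [0.5961 0.2793 0.0842] 0.005052517476810191
key nearL [0.5835 0.3549 0.0855] 0.005594337806028121
key nearR [0.5599 0.2869 0.0736] 0.01185269544202752
round [0.5623 0.2331 0.0841] 0.005848039129753457
console front bottom-ish [0.5514 0.3972 0.02  ] [0.4907 0.1989 0.02  ]
```

```bash
cat > nav.py <<'E'
import sys
from geo import *
from scipy.spatial.transform import Rotation as Ro
from bench import ctrl
def go(wps,s=None):
    s=s or ctrl.get_state(); R=Ro.from_rotvec(s["tool_rot"]).as_matrix(); p=s["position"]
    print("t",s["time"],"p",p,"x",R[:,0],"z",R[:,2],"F",s["ft_force"],"q",s["joint_positions"])
    for w in wps:
        w=np.array(w); u=R.T@(w-p)/.03; n=int(np.ceil(np.abs(u).max())); print(n,"rows of",(u/n).round(3),"total",u); p=w
E
python3 -c "
from nav import *
go([(.38,.45,.36),(.55,.0,.36),(.613,-.276,.36)])"
```

```text
t 0.1 p [0.1518 0.6316 0.2436] x [-0.9723  0.2336 -0.0001] z [-0.0003 -0.0017 -1.    ] F [ 0.4444  0.2285 -0.0947] q [-1.3209  0.3217 -0.0701  1.4516  0.0226  1.3708 -0.0569]
9 rows of [-0.979 -0.457 -0.43 ] total [-8.8111 -4.1143 -3.8728]
14 rows of [-0.644 -0.947  0.002] total [ -9.0133 -13.2616   0.0237]
9 rows of [-0.466 -0.939  0.002] total [-4.1907 -8.4551  0.0149]
```

Call:
move_arm([
  {"linear": [-0.5, -0.2, -1], "turn": [0, 0, 0], "claw": 1},
  {"linear": [-0.9, -0.4, -1], "turn": [0, 0, 0], "claw": 1},
  {"linear": [-0.9, -0.4, -1], "turn": [0, 0, 0], "claw": 1},
  {"linear": [-0.9, -0.4, -0.9], "turn": [0, 0, 0], "claw": 1},
  {"linear": [-0.9, -0.4, 0], "turn": [0, 0, 0], "claw": 1},
  {"linear": [-0.9, -0.4, 0], "turn": [0, 0, 0], "claw": 1},
  {"linear": [-0.9, -0.4, 0], "turn": [0, 0, 0], "claw": 1},
  {"linear": [-0.9, -0.5, 0], "turn": [0, 0, 0], "claw": 1},
  {"linear": [-1, -0.5, 0], "turn": [0, 0, 0], "claw": 1},
  {"linear": [-1, -0.5, 0], "turn": [0, 0, 0], "claw": 1},
  {"linear": [-0.65, -0.95, 0], "turn": [0, 0, 0], "claw": 1},
  {"linear": [-0.65, -0.95, 0], "turn": [0, 0, 0], "claw": 1},
  {"linear": [-0.65, -0.95, 0], "turn": [0, 0, 0], "claw": 1},
  {"linear": [-0.65, -0.95, 0], "turn": [0, 0, 0], "claw": 1},
  {"linear": [-0.65, -0.95, 0], "turn": [0, 0, 0], "claw": 1},
  {"linear": [-0.65, -0.95, 0], "turn": [0, 0, 0], "claw": 1},
  {"linear": [-0.65, -0.95, 0], "turn": [0, 0, 0], "claw": 1},
  {"linear": [-0.65, -0.95, 0], "turn": [0, 0, 0], "claw": 1},
  {"linear": [-0.65, -0.95, 0], "turn": [0, 0, 0], "claw": 1},
  {"linear": [-0.65, -0.95, 0], "turn": [0, 0, 0], "claw": 1},
], grip_force=20)

```text
time: 1.77
position: [0.5025, 0.1267, 0.3607]
tool_rot: [-0.369, -3.119, -0.0]
ft_force: [0.1, -0.1, 0.1]
grip_width: 0.007
```

```bash
python3 -c "
from nav import *
go([(.613,-.276,.36),(.613,-.276,.3)])"
```

```text
t 1.7667 p [0.5025 0.1267 0.3607] x [-0.9724  0.2335  0.0004] z [-0.0003  0.0002 -1.    ] F [ 0.1135 -0.073   0.118 ] q [-0.6795 -0.0027  0.3827  1.5927  0.0008  1.5517  1.0383]
13 rows of [-0.517 -0.938  0.001] total [ -6.7174 -12.1921   0.0191]
2 rows of [-0. -0.  1.] total [-0.0007 -0.0002  2.    ]
```

Call:
move_arm([
  {"linear": [-0.5, -0.95, 0], "turn": [0, 0, 0], "claw": 1},
  {"linear": [-0.5, -0.95, 0], "turn": [0, 0, 0], "claw": 1},
  {"linear": [-0.5, -0.95, 0], "turn": [0, 0, 0], "claw": 1},
  {"linear": [-0.5, -0.95, 0], "turn": [0, 0, 0], "claw": 1},
  {"linear": [-0.5, -0.95, 0], "turn": [0, 0, 0], "claw": 1},
  {"linear": [-0.5, -0.95, 0], "turn": [0, 0, 0], "claw": 1},
  {"linear": [-0.5, -0.95, 0], "turn": [0, 0, 0], "claw": 1},
  {"linear": [-0.5, -0.95, 0], "turn": [0, 0, 0], "claw": 1},
  {"linear": [-0.5, -0.95, 0], "turn": [0, 0, 0], "claw": 1},
  {"linear": [-0.5, -0.95, 0], "turn": [0, 0, 0], "claw": 1},
  {"linear": [-0.5, -0.95, 0], "turn": [0, 0, 0], "claw": 1},
  {"linear": [-0.5, -0.9, 0], "turn": [0, 0, 0], "claw": 1},
  {"linear": [-0.4, -0.9, 0], "turn": [0, 0, 0], "claw": 1},
  {"linear": [0, 0, 1], "turn": [0, 0, 0], "claw": 1},
  {"linear": [0, 0, 0.8], "turn": [0, 0, 0], "claw": 1},
  {"linear": [0, 0, 0.2], "turn": [0, 0, 0], "claw": 1},
])

```text
time: 3.1
position: [0.6015, -0.2734, 0.2959]
tool_rot: [-0.371, -3.112, -0.003]
ft_force: [-0.7, 1.5, -0.7]
grip_width: 0.007
```

```bash
python3 -c "
from nav import *
from bench import cams
import cv2
go([(.613,-.276,.27),(.589,-.282,.19),(.58,-.284,.129)])
i=cams.get_image('scene')['image'][:,:,::-1]
cv2.imwrite('pics/a.png',cv2.resize(i[90:290,120:320],None,fx=3,fy=3))"
```

```text
t 3.1 p [ 0.6015 -0.2734  0.2959] x [-0.972   0.2351  0.0073] z [-0.0069  0.0026 -1.    ] F [-0.721   1.463  -0.7417] q [-0.1278  0.3856  0.7054  1.3574 -0.2457  1.4942  1.8947]
1 rows of [-0.4    0.006  0.861] total [-0.4     0.0062  0.8614]
3 rows of [ 0.237 -0.128  0.891] total [ 0.7111 -0.3848  2.6716]
3 rows of [ 0.087 -0.046  0.678] total [ 0.2611 -0.1371  2.0352]
```

View pics/a.png

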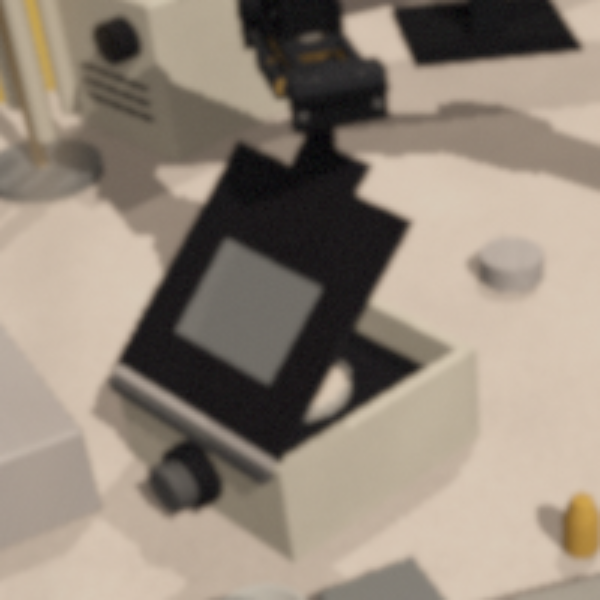

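The closed fingers hang right at the tab. For margin I'll shift them up and 3 cm toward the hinge, then press down.

Call:
move_arm([
  {"linear": [0, 0, -1], "turn": [0, 0, 0], "claw": 1},
  {"linear": [-0.9, 0, 0], "turn": [0, 0, 0], "claw": 1},
  {"linear": [0, 0, 0.6], "turn": [0, 0, 0], "claw": 1},
  {"linear": [0, 0, 0.6], "turn": [0, 0, 0], "claw": 1},
  {"linear": [0, 0, 0.6], "turn": [0, 0, 0], "claw": 1},
  {"linear": [0, 0, 0.6], "turn": [0, 0, 0], "claw": 1},
  {"linear": [0, 0, 0], "turn": [0, 0, 0], "claw": 1},
])

```text
time: 3.73
position: [0.6293, -0.2786, 0.257]
tool_rot: [-0.367, -3.117, -0.002]
ft_force: [0.5, 0.2, -0.2]
grip_width: 0.002
```

```bash
python3 -c "
from nav import *
from bench import cams
import cv2
go([(.589,-.282,.18),(.58,-.284,.129)])
i=cams.get_image('scene')['image'][:,:,::-1]
cv2.imwrite('pics/b.png',cv2.resize(i[90:290,120:320],None,fx=3,fy=3))"
```

```text
t 3.7333 p [ 0.6293 -0.2786  0.257 ] x [-0.9727  0.2322  0.0027] z [-0.0024  0.0014 -1.    ] F [ 0.4771  0.2146 -0.2111] q [-0.1032  0.4603  0.6906  1.3442 -0.2893  1.4408  1.9099]
3 rows of [ 0.425 -0.141  0.856] total [ 1.2739 -0.4235  2.5691]
2 rows of [ 0.136 -0.068  0.85 ] total [ 0.2718 -0.1358  1.7006]
```

View pics/b.png

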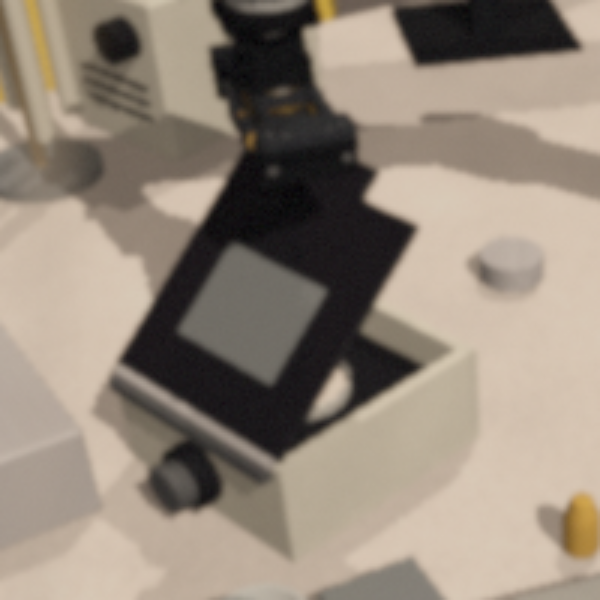

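The lid has started to swing; its right corner moved from (409,220) to (415,226). I'll carry on down.

Call:
move_arm([
  {"linear": [0.2, -0.06, 0.5], "turn": [0, 0, 0], "claw": 1},
  {"linear": [0.2, -0.06, 0.5], "turn": [0, 0, 0], "claw": 1},
  {"linear": [0.2, -0.06, 0.5], "turn": [0, 0, 0], "claw": 1},
  {"linear": [0.2, -0.06, 0.5], "turn": [0, 0, 0], "claw": 1},
  {"linear": [0.2, -0.06, 0.5], "turn": [0, 0, 0], "claw": 1},
  {"linear": [0.2, -0.06, 0.5], "turn": [0, 0, 0], "claw": 1},
  {"linear": [0.1, -0.06, 0.5], "turn": [0, 0, 0], "claw": 1},
  {"linear": [0.1, -0.06, 0.4], "turn": [0, 0, 0], "claw": 1},
  {"linear": [0, 0, 0.2], "turn": [0, 0, 0], "claw": 1},
  {"linear": [0, 0, 0.1], "turn": [0, 0, 0], "claw": 1},
])

```text
time: 4.62
position: [0.5856, -0.2846, 0.1335]
tool_rot: [0.369, 3.119, -0.001]
ft_force: [0.4, 0.4, 2.9]
grip_width: 0.004
```

Call:
move_arm([
  {"linear": [0, 0, 0.1], "turn": [0, 0, 0], "claw": 1},
  {"linear": [0, 0, 0.1], "turn": [0, 0, 0], "claw": 1},
  {"linear": [0, 0, 0], "turn": [0, 0, 0], "claw": 1},
])

```text
time: 4.87
position: [0.5854, -0.2846, 0.1285]
tool_rot: [0.37, 3.119, 0.0]
ft_force: [-2.4, 1.3, 8.0]
grip_width: 0.008
```

Call:
move_arm([
  {"linear": [0, 0, 0.1], "turn": [0, 0, 0], "claw": 1},
  {"linear": [0, 0, 0], "turn": [0, 0, 0], "claw": 1},
])

```text
time: 5.03
position: [0.5855, -0.2847, 0.1283]
tool_rot: [0.37, 3.119, 0.002]
ft_force: [-7.3, 3.4, 21.5]
grip_width: 0.005
```

The shield stopped at a tip height of 106 mm under 21 N, so it is shut. I'll lift off, check it and move towards the console.

Call:
move_arm([
  {"linear": [0, 0, -1], "turn": [0, 0, 0], "claw": 1},
  {"linear": [0, 0, -1], "turn": [0, 0, 0], "claw": 1},
  {"linear": [0, 0, -1], "turn": [0, 0, 0], "claw": 1},
  {"linear": [0, 0, -1], "turn": [0, 0, 0], "claw": 1},
  {"linear": [0, 0, -1], "turn": [0, 0, 0], "claw": 1},
  {"linear": [0, 0, -1], "turn": [0, 0, 0], "claw": 1},
  {"linear": [0.4, 1, 0], "turn": [0, 0, 0], "claw": 1},
  {"linear": [0.4, 1, 0], "turn": [0, 0, 0], "claw": 1},
  {"linear": [0.4, 1, 0], "turn": [0, 0, 0], "claw": 1},
  {"linear": [0.4, 1, 0], "turn": [0, 0, 0], "claw": 1},
  {"linear": [0.4, 1, 0], "turn": [0, 0, 0], "claw": 1},
  {"linear": [0.4, 1, 0], "turn": [0, 0, 0], "claw": 1},
  {"linear": [0.4, 1, 0], "turn": [0, 0, 0], "claw": 1},
  {"linear": [0.4, 1, 0], "turn": [0, 0, 0], "claw": 1},
  {"linear": [0.4, 1, 0], "turn": [0, 0, 0], "claw": 1},
  {"linear": [0.4, 1, 0], "turn": [0, 0, 0], "claw": 1},
  {"linear": [0.4, 1, 0], "turn": [0, 0, 0], "claw": 1},
  {"linear": [0.4, 1, 0], "turn": [0, 0, 0], "claw": 1},
])

```text
time: 6.53
position: [0.5286, 0.1012, 0.3041]
tool_rot: [-0.369, -3.119, -0.001]
ft_force: [-0.1, -0.1, 0.2]
grip_width: 0.007
```

```bash
cat >> nav.py <<'E'
cx=np.array([.956,-.292,0]);cy=np.array([.292,.956,0]);ez=np.array([0,0,1.])
K=np.array([.5836,.3173,.0875])
def lean(deg):
    a=np.radians(deg); d=np.sin(a)*cx-np.cos(a)*ez; x=np.cross(cy,d); return np.c_[x,cy,d]
def turn(deg):
    R=Ro.from_rotvec(ctrl.get_state()["tool_rot"]).as_matrix()
    w=np.degrees(Ro.from_matrix(R.T@lean(deg)).as_rotvec()); print("turn deg",w,"rows of 4:",w/4)
E
python3 -c "
from nav import *
from bench import cams
import cv2
go([(.45,.34,.3)]);turn(48)
a=cams.get_image('scene')['image'][:,:,::-1];b=cams.get_image('top')['image'][:,:,::-1]
cv2.imwrite('pics/c.png',cv2.hconcat([cv2.resize(a[120:290,140:300],(480,510)),cv2.resize(b[120:290,350:450],(300,510))]))"
```

```text
t 6.5333 p [0.5286 0.1012 0.3041] x [-0.9724  0.2334  0.0005] z [-0.0004  0.0005 -1.    ] F [-0.1287 -0.0618  0.1624] q [-0.6806  0.0533  0.4639  1.6524 -0.0246  1.4419  1.1212]
8 rows of [0.551 0.891 0.018] total [4.405  7.1301 0.1411]
turn deg [  1.4812 -48.0029   3.2737] rows of 4: [  0.3703 -12.0007   0.8184]
```

View pics/c.png

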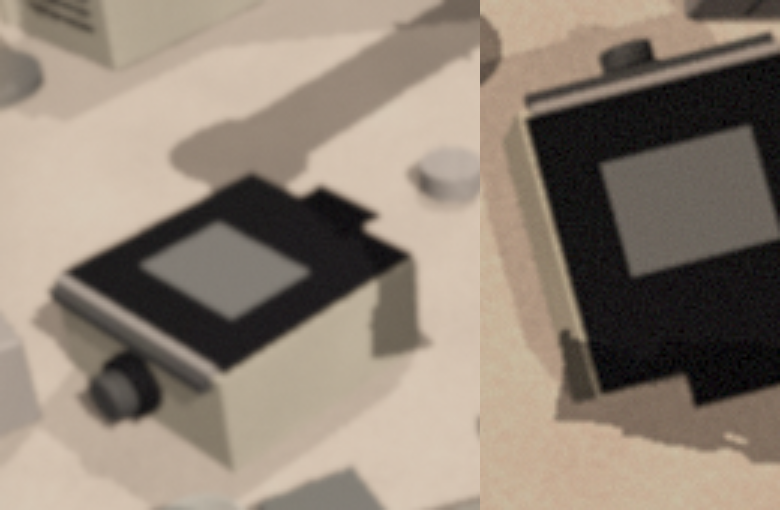

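The picture shows the shield lying flat and shut on the rim in both views. Next I'll move in front of the console and lean the tool.

Call:
move_arm([
  {"linear": [0.55, 0.9, 0], "turn": [0, 0, 0.4], "claw": 1},
  {"linear": [0.55, 0.9, 0], "turn": [0, 0, 0.4], "claw": 1},
  {"linear": [0.55, 0.9, 0], "turn": [0, 0, 0], "claw": 1},
  {"linear": [0.55, 0.9, 0], "turn": [0, 0, 0], "claw": 1},
  {"linear": [0.55, 0.9, 0], "turn": [0, 0, 0], "claw": 1},
  {"linear": [0.55, 0.9, 0], "turn": [0, 0, 0], "claw": 1},
  {"linear": [0.55, 0.9, 0], "turn": [0, 0, 0], "claw": 1},
  {"linear": [0.55, 0.9, 0], "turn": [0, -1, 0], "claw": 1},
  {"linear": [0, 0, 0], "turn": [0, -1, 0], "claw": 1},
  {"linear": [0, 0, 0], "turn": [0, -1, 0], "claw": 1},
  {"linear": [0, 0, 0], "turn": [0, -1, 0], "claw": 1},
  {"linear": [0, 0, 0], "turn": [0, -1, 0], "claw": 1},
  {"linear": [0, 0, 0], "turn": [0, -1, 0], "claw": 1},
  {"linear": [0, 0, 0], "turn": [0, -1, 0], "claw": 1},
  {"linear": [0, 0, 0], "turn": [0, -1, 0], "claw": 1},
  {"linear": [0, 0, 0], "turn": [0, -1, 0], "claw": 1},
  {"linear": [0, 0, 0], "turn": [0, -1, 0], "claw": 1},
  {"linear": [0, 0, 0], "turn": [0, -1, 0], "claw": 1},
  {"linear": [0, 0, 0], "turn": [0, -1, 0], "claw": 1},
  {"linear": [0, 0, 0], "turn": [0, 0, 0], "claw": 1},
])

```text
time: 8.3
position: [0.4604, 0.3438, 0.3014]
tool_rot: [0.329, 2.285, -0.153]
ft_force: [-0.6, -0.6, -0.8]
grip_width: 0.004
```

```bash
python3 -c "
from nav import *
R=lean(48);d=R[:,2];c=K+.006*(-.829*cx-.559*ez);print('contact',c)
go([c-d*(.022+.1),c-d*(.022+.03)]);turn(48)"
```

```text
contact [0.5788 0.3188 0.0841]
t 8.3 p [0.4604 0.3438 0.3014] x [-0.6423  0.1869 -0.7433] z [ 0.7117 -0.2144 -0.669 ] F [-0.6043 -0.6    -0.8175] q [-1.1801 -0.0226  0.0251  1.9604  0.8954  1.2396 -0.1961]
4 rows of [0.672 0.092 0.942] total [2.6887 0.3664 3.768 ]
3 rows of [ 0.    -0.002  0.778] total [ 0.0011 -0.0067  2.3328]
turn deg [0.1651 0.0252 0.5094] rows of 4: [0.0413 0.0063 0.1273]
```

Call:
move_arm([
  {"linear": [0.9, 0.1, 0.6], "turn": [0, 0, 0.1], "claw": 1},
  {"linear": [0.9, 0.1, 0.6], "turn": [0, 0, 0], "claw": 1},
  {"linear": [0.9, 0.1, 0.6], "turn": [0, 0, 0], "claw": 1},
  {"linear": [0, 0.1, 0.9], "turn": [0, 0, 0], "claw": 1},
  {"linear": [0, 0, 1], "turn": [0, 0, 0], "claw": 1},
  {"linear": [0, 0, 0.8], "turn": [0, 0, 0], "claw": 1},
  {"linear": [0, 0, 0.5], "turn": [0, 0, 0], "claw": 1},
  {"linear": [0, 0, 0.5], "turn": [0, 0, 0], "claw": 1},
  {"linear": [0, 0, 0], "turn": [0, 0, 0], "claw": 1},
])

```text
time: 9.05
position: [0.5338, 0.3321, 0.132]
tool_rot: [0.349, 2.283, -0.153]
ft_force: [-0.9, -0.4, 0.8]
grip_width: 0.002
```

```bash
python3 -c "
from nav import *
from bench import cams
import cv2
R=lean(48);d=R[:,2];c=K+.006*(-.829*cx-.559*ez)
go([c-d*(.022+.02),c-d*.022]);turn(48)
a=cams.get_image('scene')['image'][:,:,::-1].copy();b=cams.get_image('top')['image'][:,:,::-1].copy()
m=[cv2.resize(a[255:405,280:430],(400,400)),cv2.resize(b[140:290,120:270],(400,400))]
s=ctrl.get_state();tip=s['position']+.022*Ro.from_rotvec(s['tool_rot']).as_matrix()[:,2]
for X,col in((K,(0,255,0)),(c,(0,0,255)),(tip,(255,0,255)),(K+.036*cy,(0,255,0)),(K-.036*cy,(0,255,0))):
  for im,cam,o in((m[0],S,(280,255)),(m[1],T,(120,140))):
    u=(proj(cam,X)-o)*400/150; cv2.circle(im,tuple(int(v) for v in u),3,col,-1)
cv2.imwrite('pics/d.png',cv2.hconcat(m))"
```

```text
t 9.05 p [0.5338 0.3321 0.132 ] x [-0.6389  0.2007 -0.7427] z [ 0.7093 -0.2202 -0.6696] F [-0.8854 -0.3931  0.7528] q [-1.102   0.245   0.1011  2.0508  1.0674  0.9258 -0.4547]
1 rows of [0.135 0.016 0.831] total [0.1348 0.016  0.8314]
1 rows of [-0.     0.002  0.667] total [-0.0003  0.0022  0.6665]
turn deg [-0.1925 -0.0271 -0.3023] rows of 4: [-0.0481 -0.0068 -0.0756]
```

View pics/d.png

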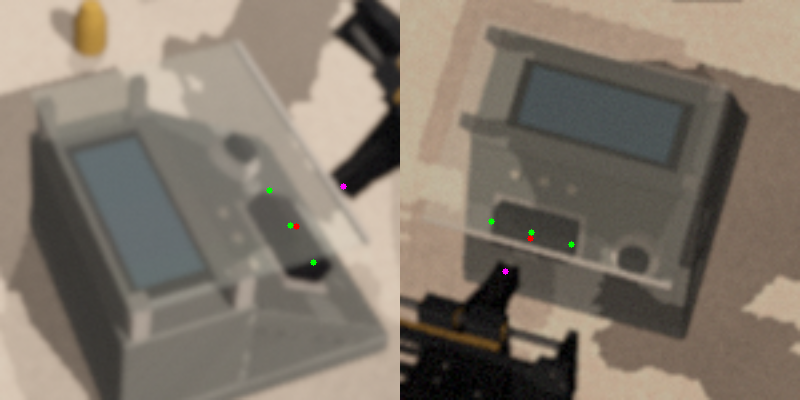

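The tip (magenta) is in front of the visor and aligned with the key. The predicted key centre lies within about 4 mm of the key in both views. I'll advance along the tool axis in small steps.

Call:
move_arm([
  {"linear": [0.1, 0, 0.5], "turn": [0, 0, 0], "claw": 1},
  {"linear": [0, -0.1, 0.4], "turn": [0, 0, 0], "claw": 1},
  {"linear": [0, 0, 0.2], "turn": [0, 0, 0], "claw": 1},
  {"linear": [0, 0, 0], "turn": [0, 0, 0], "claw": 1},
  {"linear": [0, 0, 0], "turn": [0, 0, 0], "claw": 1},
])

```text
time: 9.57
position: [0.5524, 0.3263, 0.1093]
tool_rot: [0.344, 2.282, -0.146]
ft_force: [-0.5, 0.2, 0.5]
grip_width: 0.004
```

```bash
cat >> nav.py <<'E'
def stat():
    s=ctrl.get_state();R=Ro.from_rotvec(s["tool_rot"]).as_matrix();tip=s["position"]+.022*R[:,2]
    n=-.559*cx+.829*ez; print("t",s["time"],"tip",tip,"rel K: x,y,n mm",1e3*(tip-K)@np.c_[cx,cy,n],"F.n",s["ft_force"]@n,"F",s["ft_force"],"n in tool",-n@R)
E
python3 -c "
from nav import *
stat()"
```

```text
t 9.5667 tip [0.568  0.3216 0.0946] rel K: x,y,n mm [-16.1286  -0.4741  14.8867] F.n 0.7228834749721196 F [-0.4929  0.1563  0.5235] n in tool [ 0.2422 -0.0041  0.9699]
```

Call:
move_arm([
  {"linear": [-0.2, 0, 0.05], "turn": [0, 0, 0], "claw": 1},
  {"linear": [0.02, 0, 0.1], "turn": [0, 0, 0], "claw": 1},
  {"linear": [0.02, 0, 0.1], "turn": [0, 0, 0], "claw": 1},
  {"linear": [0, 0, 0], "turn": [0, 0, 0], "claw": 1},
  {"linear": [0, 0, 0], "turn": [0, 0, 0], "claw": 1},
  {"linear": [0, 0, 0], "turn": [0, 0, 0], "claw": 1},
])

```text
time: 10.07
position: [0.5606, 0.3239, 0.1075]
tool_rot: [0.343, 2.283, -0.146]
ft_force: [0.2, -0.3, 0.6]
grip_width: 0.012
```

```bash
python3 -c "
from nav import *
stat()"
```

```text
t 10.0667 tip [0.5763 0.3192 0.0928] rel K: x,y,n mm [-7.578  -0.3193  8.64  ] F.n 0.37408842738944303 F [ 0.1642 -0.2765  0.6115] n in tool [ 0.2421 -0.0044  0.97  ]
```

Call:
move_arm([
  {"linear": [0.025, 0, 0.1], "turn": [0, 0, 0], "claw": 1},
  {"linear": [0.025, 0, 0.1], "turn": [0, 0, 0], "claw": 1},
  {"linear": [0, 0, 0], "turn": [0, 0, 0], "claw": 1},
  {"linear": [0, 0, 0], "turn": [0, 0, 0], "claw": 1},
])

```text
time: 10.4
position: [0.5641, 0.3233, 0.1025]
tool_rot: [0.343, 2.282, -0.145]
ft_force: [-0.5, 1.0, 1.8]
grip_width: 0.006
```

Call:
move_arm([
  {"linear": [0.025, 0, 0.1], "turn": [0, 0, 0], "claw": 1},
  {"linear": [0, 0, 0], "turn": [0, 0, 0], "claw": 1},
  {"linear": [0, 0, 0], "turn": [0, 0, 0], "claw": 1},
])

```text
time: 10.65
position: [0.5657, 0.3228, 0.1]
tool_rot: [0.343, 2.282, -0.145]
ft_force: [-1.8, 1.1, 2.5]
grip_width: 0.007
```

```bash
python3 -c "
from nav import *
stat()"
```

```text
t 10.65 tip [0.5814 0.3181 0.0853] rel K: x,y,n mm [-2.3509  0.1147 -0.4849] F.n 3.2431263992701753 F [-1.8043  1.1423  2.5241] n in tool [ 0.2422 -0.0051  0.9699]
```

Call:
move_arm([
  {"linear": [0.01, 0, 0.05], "turn": [0, 0, 0], "claw": 1},
  {"linear": [0, 0, 0], "turn": [0, 0, 0], "claw": 1},
  {"linear": [0, 0, 0], "turn": [0, 0, 0], "claw": 1},
])

```text
time: 10.9
position: [0.5665, 0.3226, 0.0988]
tool_rot: [0.343, 2.283, -0.145]
ft_force: [-2.3, 2.1, 2.7]
grip_width: 0.008
```

```bash
python3 -c "
from nav import *
stat()"
```

```text
t 10.9 tip [0.5822 0.3179 0.084 ] rel K: x,y,n mm [-1.5373  0.1303 -2.0096] F.n 3.8231833760684255 F [-2.29    2.1045  2.7212] n in tool [ 0.2421 -0.0051  0.97  ]
```

Call:
move_arm([
  {"linear": [0.01, 0, 0.05], "turn": [0, 0, 0], "claw": 1},
  {"linear": [0, 0, 0], "turn": [0, 0, 0], "claw": 1},
])

```text
time: 11.07
position: [0.5673, 0.3223, 0.0976]
tool_rot: [0.343, 2.283, -0.145]
ft_force: [-3.5, 1.3, 4.4]
grip_width: 0.007
```

```bash
python3 -c "
from nav import *
stat()"
```

```text
t 11.0667 tip [0.583  0.3176 0.0829] rel K: x,y,n mm [-0.6989  0.1282 -3.4549] F.n 5.740838119669791 F [-3.5497  1.3258  4.3757] n in tool [ 0.2422 -0.005   0.9699]
```

Call:
move_arm([
  {"linear": [0, 0, 0], "turn": [0, 0, 0], "claw": 1},
  {"linear": [0, 0, 0], "turn": [0, 0, 0], "claw": 1},
])

```text
time: 11.23
position: [0.5673, 0.3223, 0.0976]
tool_rot: [0.343, 2.283, -0.145]
ft_force: [-3.7, 2.3, 4.8]
grip_width: 0.007
```

```bash
python3 -c "
from nav import *
stat()"
```

```text
t 11.2333 tip [0.583  0.3176 0.0829] rel K: x,y,n mm [-0.6843  0.0859 -3.4655] F.n 6.290331848914743 F [-3.6543  2.3498  4.7695] n in tool [ 0.2421 -0.005   0.97  ]
```

The force is steady at about 6 N with no motion, so the key is resting at the first click. I'll hold to about one second in all and then press home.

Call:
move_arm([
  {"linear": [0, 0, 0], "turn": [0, 0, 0], "claw": 1},
  {"linear": [0, 0, 0], "turn": [0, 0, 0], "claw": 1},
  {"linear": [0, 0, 0], "turn": [0, 0, 0], "claw": 1},
  {"linear": [0, 0, 0], "turn": [0, 0, 0], "claw": 1},
  {"linear": [0, 0, 0], "turn": [0, 0, 0], "claw": 1},
  {"linear": [0, 0, 0], "turn": [0, 0, 0], "claw": 1},
  {"linear": [0, 0, 0], "turn": [0, 0, 0], "claw": 1},
  {"linear": [0, 0, 0], "turn": [0, 0, 0], "claw": 1},
  {"linear": [0, 0, 0], "turn": [0, 0, 0], "claw": 1},
  {"linear": [0, 0, 0], "turn": [0, 0, 0], "claw": 1},
  {"linear": [0.02, 0, 0.1], "turn": [0, 0, 0], "claw": 1},
  {"linear": [0.02, 0, 0.1], "turn": [0, 0, 0], "claw": 1},
  {"linear": [0.02, 0, 0.08], "turn": [0, 0, 0], "claw": 1},
  {"linear": [0, 0, 0], "turn": [0, 0, 0], "claw": 1},
])

```text
time: 12.4
position: [0.5711, 0.3214, 0.0918]
tool_rot: [0.343, 2.281, -0.146]
ft_force: [-18.1, 0.6, 17.1]
grip_width: 0.007
```

```bash
python3 -c "
from nav import *
stat()"
```

```text
t 12.4 tip [0.5868 0.3167 0.0771] rel K: x,y,n mm [  3.2266   0.3448 -10.4531] F.n 23.922935390909597 F [-18.071    0.5748  17.0952] n in tool [ 0.2434 -0.0043  0.9696]
```

The key travelled 7 mm further to a firm stop at 24 N, so it is home. I'll retreat along the tool axis.

Call:
move_arm([
  {"linear": [0, 0, 0], "turn": [0, 0, 0], "claw": 1},
  {"linear": [-0.02, 0, -0.2], "turn": [0, 0, 0], "claw": 1},
  {"linear": [0, 0, -0.5], "turn": [0, 0, 0], "claw": 1},
  {"linear": [0, 0, -0.8], "turn": [0, 0, 0], "claw": 1},
  {"linear": [0, 0, -1], "turn": [0, 0, 0], "claw": 1},
  {"linear": [0, 0, -1], "turn": [0, 0, 0], "claw": 1},
  {"linear": [0, 0, -1], "turn": [0, 0, 0], "claw": 1},
  {"linear": [0, 0, -0.5], "turn": [0, 0, 0], "claw": 1},
  {"linear": [0, 0, 0], "turn": [0, 0, 0], "claw": 1},
  {"linear": [0, 0, 0], "turn": [0, 0, 0], "claw": 1},
  {"linear": [0, 0, 0], "turn": [0, 0, 0], "claw": 1},
])

```text
time: 13.32
position: [0.4668, 0.3502, 0.1901]
tool_rot: [0.346, 2.282, -0.15]
ft_force: [0.5, -0.1, -0.6]
grip_width: 0.003
```

```bash
python3 -c "
from nav import *
from bench import cams
import cv2
stat()
a=cams.get_image('scene')['image'][:,:,::-1];b=cams.get_image('top')['image'][:,:,::-1]
cv2.imwrite('pics/e.png',cv2.hconcat([cv2.resize(a[120:420,140:440],(400,400)),cv2.resize(b[100:400,120:520],(400,300)).copy() if 0 else cv2.resize(b[60:460,110:510],(400,400))]))"
```

```text
t 13.3167 tip [0.4825 0.3455 0.1754] rel K: x,y,n mm [-104.9157   -2.6189  131.4901] F.n -0.7644065933114677 F [ 0.4626 -0.0954 -0.6051] n in tool [ 0.2422 -0.0008  0.9699]
```

View pics/e.png

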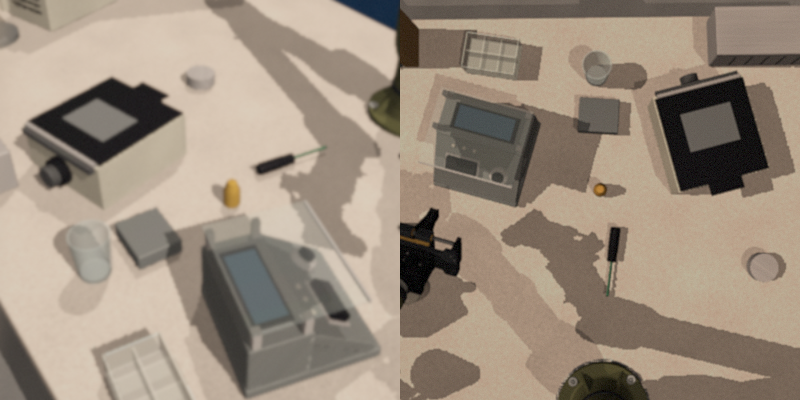

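The shield lies shut, and the objective, tin and slide box are where they were. The tool is clear of everything, so I'll hand in.

```bash
python3 -c "
from bench import ctrl
print(ctrl.close_job())"
```

```text
the job is handed in; nothing more can be done
None
```

I shut the shield, took the picture with the capture key, and handed the job in at about 13.4 s of the 51 s allowed.

- **Shield:** I pushed it down until it stopped at a fingertip height of 106 mm under about 21 N. Pictures taken after I let go show it flat on the box.
- **Capture key:** With the tool leaning 48° under the visor, I pressed to the first click and held it there at about 6 N for roughly a second. I then pushed it 7 mm further to a firm stop at about 24 N and backed off.
- **Last checks:** The tool was clear of everything, with less than 1 N on it. The objective, tin and slide box looked unmoved.
- **Not confirmed:**
  - The latched key was judged from travel and force only; the picture was too coarse to show its height.
  - The cleaner bottle was hidden by the gripper in the last top view, so I couldn't check it; I moved with the tool well above it.
  - The round key was not measured; the fingers came down on the capture key, 90 mm away from it.

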